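# Play the three notes of the song card on the desk bells

## Task

Play the song card's three notes on the child's desk bells with a fingertip: lightly tap the knob on top of the yellow bell, then the orange bell, then the red bell, each far enough down to ring and let up again before the next, with no wrong or repeated note on the way. Do not pick up, tip or push along any bell, keep off the green and blue bells, and leave the spools, doll, cup and car as they stand.

Things in the scene. Friction and masses are not known exactly. Their poses are not given: they have to be found in the camera images.
- bell_yellow: desk bell (note E) with a yellow metal dome 72 mm across on a black round foot 80 mm across, loose on the table, about 170 g, 68 mm high in all, with a round steel knob on top; origin at the centre of the underside, z up. The dome's highest part is a hub nut, 50 mm up.
- tap_yellow (a point): centre of the flat top of the yellow bell's knob, the spot to tap: a steel disc 20 mm across and 7 mm thick on a thin stem, 68 mm above the table when up; moves down with the knob. The spots of different bells are at least 100 mm apart; other loose things stand at least 15 mm clear of the bells' feet
- knob_yellow (a joint): how far the yellow bell's knob is pushed straight down, m: 0 up, 0.008 at its stop. Sprung: 1.5 N starts it, the bell rings past 3 mm (4 N), the stop comes at 8 N; back up, under 1.5 mm, it is ready to ring again. A slow push of 5 to 6 N, or 4 to 6 mm down, is a light tap; driven on into the stop the force jumps, and over 25 N is a bang
- bell_orange: desk bell (note D) with an orange metal dome 72 mm across on a black round foot 80 mm across, loose on the table, about 170 g, 68 mm high in all, with a round steel knob on top; origin at the centre of the underside, z up. The dome's highest part is a hub nut, 50 mm up.
- tap_orange (a point): centre of the flat top of the orange bell's knob, the spot to tap: a steel disc 20 mm across and 7 mm thick on a thin stem, 68 mm above the table when up; moves down with the knob. The spots of different bells are at least 100 mm apart; other loose things stand at least 15 mm clear of the bells' feet
- knob_orange (a joint): how far the orange bell's knob is pushed straight down, m: 0 up, 0.008 at its stop. Sprung: 1.5 N starts it, the bell rings past 3 mm (4 N), the stop comes at 8 N; back up, under 1.5 mm, it is ready to ring again. A slow push of 5 to 6 N, or 4 to 6 mm down, is a light tap; driven on into the stop the force jumps, and over 25 N is a bang
- bell_red: desk bell (note C) with a red metal dome 72 mm across on a black round foot 80 mm across, loose on the table, about 170 g, 68 mm high in all, with a round steel knob on top; origin at the centre of the underside, z up. The dome's highest part is a hub nut, 50 mm up.
- tap_red (a point): centre of the flat top of the red bell's knob, the spot to tap: a steel disc 20 mm across and 7 mm thick on a thin stem, 68 mm above the table when up; moves down with the knob. The spots of different bells are at least 100 mm apart; other loose things stand at least 15 mm clear of the bells' feet
- knob_red (a joint): how far the red bell's knob is pushed straight down, m: 0 up, 0.008 at its stop. Sprung: 1.5 N starts it, the bell rings past 3 mm (4 N), the stop comes at 8 N; back up, under 1.5 mm, it is ready to ring again. A slow push of 5 to 6 N, or 4 to 6 mm down, is a light tap; driven on into the stop the force jumps, and over 25 N is a bang
- bell_green: desk bell (note F) with a green metal dome 72 mm across on a black round foot 80 mm across, loose on the table, about 170 g, 68 mm high in all, with a round steel knob on top; origin at the centre of the underside, z up. To be left alone.
- tap_green (a point): centre of the flat top of the green bell's knob: a steel disc 20 mm across and 7 mm thick on a thin stem, 68 mm above the table when up; moves down with the knob. The spots of different bells are at least 100 mm apart; other loose things stand at least 15 mm clear of the bells' feet
- knob_green (a joint): how far the green bell's knob is pushed straight down, m: 0 up, 0.008 at its stop. Sprung: 1.5 N starts it, the bell rings past 3 mm (4 N), the stop comes at 8 N; back up, under 1.5 mm, it is ready to ring again. A slow push of 5 to 6 N, or 4 to 6 mm down, is a light tap; driven on into the stop the force jumps, and over 25 N is a bang
- bell_blue: desk bell (note G) with a blue metal dome 72 mm across on a black round foot 80 mm across, loose on the table, about 170 g, 68 mm high in all, with a round steel knob on top; origin at the centre of the underside, z up. To be left alone.
- tap_blue (a point): centre of the flat top of the blue bell's knob: a steel disc 20 mm across and 7 mm thick on a thin stem, 68 mm above the table when up; moves down with the knob. The spots of different bells are at least 100 mm apart; other loose things stand at least 15 mm clear of the bells' feet
- knob_blue (a joint): how far the blue bell's knob is pushed straight down, m: 0 up, 0.008 at its stop. Sprung: 1.5 N starts it, the bell rings past 3 mm (4 N), the stop comes at 8 N; back up, under 1.5 mm, it is ready to ring again. A slow push of 5 to 6 N, or 4 to 6 mm down, is a light tap; driven on into the stop the force jumps, and over 25 N is a bang
- spool_brown: wooden thread spool with dark brown thread, 38 mm across, 45 mm high, standing on the table with the cream spool stacked on it; loose, to be left alone; origin at the centre of its underside
- spool_cream: wooden thread spool with cream thread, 38 mm across, 45 mm high, stacked on the brown spool (top 90 mm above the table, the tallest loose thing); loose, to be left alone; origin at the centre of its underside
- spool_grey: wooden thread spool with grey thread, 38 mm across, 45 mm high, standing; loose, to be left alone; origin at the centre of its underside
- peg_doll: small wooden peg doll with a plum-coloured body, 34 mm across, 62 mm high, standing; loose, to be left alone; origin at the centre of its underside
- cup: white ceramic cup without handle, 68 mm across, 75 mm high, standing; loose, to be left alone; origin at the centre of its underside
- toy_car: plain wooden toy car, 78 x 49 x 41 mm, standing; loose, to be left alone; origin at the centre of its underside
- song_card: flat cream song card, 105 x 190 x 2 mm, fixed on the table beyond the bells, with two rows of dots yellow, orange, red; origin at the centre of its underside
Not all that is in view belongs to the job. Several things have the shape of the bell_orange; the one meant has the colours described above.

How it is judged:
On the way, in this order (a step that is already met when the one before it is completed fails the run):
1. first, a bell rings (a knob more than 3 mm down), and it is the yellow one (value of joint any of knob_yellow, knob_orange, knob_red, knob_green, knob_blue above 0.003 m).
2. the yellow knob is back up (less than 1.5 mm down); any other bell rung in its place fails here (value of joint knob_yellow below 0.0015 m).
3. next, a bell rings (a knob more than 3 mm down), and it is the orange one (value of joint any of knob_yellow, knob_orange, knob_red, knob_green, knob_blue above 0.003 m).
4. the orange knob is back up (less than 1.5 mm down); any other bell rung in its place fails here (value of joint knob_orange below 0.0015 m).
5. last, a bell rings (a knob more than 3 mm down), and it is the red one (value of joint any of knob_yellow, knob_orange, knob_red, knob_green, knob_blue above 0.003 m).
6. the red knob is back up (less than 1.5 mm down); any other bell rung in its place fails here (value of joint knob_red below 0.0015 m).
At the end, for the whole second after the job is handed in: yellow, orange and red have been rung in that order; all knobs are up (under 1.5 mm down); all bells stand still on the table, upright (0.1 rad), within 20 mm of their places; spools, doll, cup and car are within 15 mm of theirs and upright (0.2 rad) (value of joint each of knob_yellow, knob_orange, knob_red, knob_green, knob_blue below 0.0015 m and distance of each of bell_yellow, bell_orange, bell_red, bell_green, bell_blue from where it was at the start of the episode below 0.02 m and angle between each of bell_yellow, bell_orange, bell_red, bell_green, bell_blue's own z axis and vertical below 0.1 rad and height (world z) of each of bell_yellow, bell_orange, bell_red, bell_green, bell_blue below 0.005 m and linear speed of each of bell_yellow, bell_orange, bell_red, bell_green, bell_blue below 0.02 m/s and distance of each of spool_brown, spool_cream, spool_grey, peg_doll, cup, toy_car from where it was at the start of the episode below 0.015 m and angle between each of spool_brown, spool_cream, spool_grey, peg_doll, cup, toy_car's own z axis and vertical below 0.2 rad); the robot touches nothing.
It fails at once if a bell is lifted more than 10 mm, tipped more than 0.2 rad or moved more than 20 mm (distance of any of bell_yellow, bell_orange, bell_red, bell_green, bell_blue from where it was at the start of the episode above 0.02 m or angle between any of bell_yellow, bell_orange, bell_red, bell_green, bell_blue's own z axis and vertical above 0.2 rad or height (world z) of any of bell_yellow, bell_orange, bell_red, bell_green, bell_blue above 0.01 m).
It fails at once if a bell is pushed with more than 25 N (contact force between any of bell_yellow, bell_orange, bell_red, bell_green, bell_blue and the fingers above 25 N or contact force between any of bell_yellow, bell_orange, bell_red, bell_green, bell_blue and the arm above 25 N).
It fails at once if the green or the blue bell is touched (contact force between any of bell_green, bell_blue and the fingers above 0.5 N or contact force between any of bell_green, bell_blue and the arm above 0.5 N).
It fails at once if a spool, the doll, the cup or the car is moved more than 15 mm or tipped more than 0.25 rad (distance of any of spool_brown, spool_cream, spool_grey, peg_doll, cup, toy_car from where it was at the start of the episode above 0.015 m or angle between any of spool_brown, spool_cream, spool_grey, peg_doll, cup, toy_car's own z axis and vertical above 0.25 rad).
It also fails if it takes over 42 s, if anything falls off the work surface, if the arm or the gripper's body presses on something with over 40 N, if the wrist force passes 120 N, or if a joint passes its speed limit or range.

## Robot

A 6-joint arm with a two-finger parallel gripper is mounted at the origin on the work surface. World frame = base frame: x ahead of the robot, y to its left, z up, the work surface at z = 0. Lengths are in m, angles in rad, forces in N, time in s.
With the tool pointing down it reaches from about 0.4 to 0.825 m from the base axis. Payload 7 kg.
Tool frame: the origin (TCP) lies at the very end of the fingers, on their centre line; the grasp point (between the pads) lies 19 mm behind it; z points along the fingers, y is the line along which they close (so a half turn about z gives the same grasp; the last joint's range is limited). The gripper opens to 88 mm and grips with 3 to 60 N. Pads are 19 mm wide; open, the fingers measure 130 mm over their backs; the gripper's body (78 mm by 193 mm) begins 47 mm behind the grasp point.
Start: joints at [-1.043, 0.359, 0.012, 0, -1.224, -0.288], TCP at [0.16, -0.656, 0.227] pointing down, gripper open.
Joint ranges: [-3.07, 3.07], [-1.43, 2.12], [-1.02, 1.25], [-3.03, 1.67], [-3.05, -0], [-3.03, 3.03]. Speed limits (rad/s): [2.39, 2.39, 3.01, 3.14, 3.14, 3.14].

## Interface

Orientations are given as [roll, pitch, yaw] about the fixed x, y, z axes, in that order (R = Rz(yaw) Ry(pitch) Rx(roll)).
In Python, from station import arm gives the robot as it stands.
- The arm moves only by the tool step_arm, never from a script. Its argument "rows" is a list of rows, each a list of 5 numbers: the shift along the world's x, y, z in m, then the turn about the world's z in rad, then the finger opening in m, from 0 to 0.0876. In form: [[x, y, z, spin, gripper], ...]. A call has 1 to 20 rows; each row is the pose to reach, as a shift and turn from the pose commanded when the call began; what a row does not reach only later rows make up. A row lasts 1/10 s, in which the tool goes at most 50 mm and 8.59 degrees, less where a joint would pass 70% of its speed; a pose out of reach is approached as far as the arm can. A call with a gripper value outside its range is refused whole. The fingers move at their own pace and stop on an object; "newtons" is the grip in N (left out, the last holds). Time passes only in rows, so rows that repeat a pose let the fingers close. It gives the time, the measured TCP pose, the force, the opening and the grip force at its end, in the units of the state.
- arm.get_state(): the state, without advancing time (a new reading comes with each control period).
- arm.grab_frame(name): name is "side" or "top"; returns a dict with "color" (400x640x3 uint8, blue, green, red), "vfov" (degrees; the focal length in pixels is half the picture's height over the tangent of half this angle, whatever the lens; pixels are square), "cx", "cy" (the principal point, pixels), "k1" (the pictures are not rectified: a ray, as slopes to the right and down, at radius r is drawn at 1 + k1 r^2 times it, then the intrinsics apply), "rvec" (rotation vector, rad) and "tvec" (3), from world to camera coordinates, as OpenCV has them. Camera axes: x right, y down, z forward; pixel columns grow to the right and rows downward; lengths in m; the calibration is good to about 2 mm. A picture is of the moment at which its call begins. There is no depth.
- arm.job_done(): hands the job in; it is judged then, once.
The state is a dict: "t": time; "q": joint angles; "qd": joint speeds; "joint_efforts": joint torques, N m; "eef_pos": TCP position; "ee_rot": TCP orientation; "force": force on the tool from outside, world axes, zero at the start; "moment": the same for the moment, N m; "width": finger opening in m; "gripper_force": force on a finger pad.
Only numpy, scipy, OpenCV 4.12 (cv2) and the standard library are available. Lean on these libraries where they do the work, as an engineer would, in place of code of your own. Each camera call takes 0.05 s, during which the arm holds its last target. There are 200 camera calls.

## Working session

There is one attempt and no reset: what is moved stays moved. The work goes in short steps, Python scripts to look and compute and a tool call to move; the robot and the scene stay as the last step left them, time stands still between calls to the robot, and variables do not carry over. Pictures are saved under pics/ and viewed, at most 10 in all, crops included, and the job is handed in when it is done.

Besides the shell and the picture viewer there is one more tool, called after ">>>" as name(argument=value, ...), one argument or row to a line, values as JSON. step_arm: Moves the arm, as the interface text tells. Its arguments: {"type":"object","properties":{"rows":{"type":"array"},"newtons":{"type":"number"}},"required":["rows"]}

```bash
mkdir -p pics
cat > h.py <<'E'
import numpy as np, cv2
from station import arm
def K(f):
    F=200/np.tan(np.radians(f["vfov"])/2); return np.array([[F,0,f["cx"]],[0,F,f["cy"]],[0,0,1.]])
def back(f,uv,z):
    D=np.array([f["k1"],0,0,0,0.])
    s=cv2.undistortPoints(np.array([[uv]],float),K(f),D)[0,0]
    R=cv2.Rodrigues(np.array(f["rvec"],float))[0]; t=np.array(f["tvec"],float)
    c=-R.T@t; d=R.T@np.array([s[0],s[1],1]); return c+d*(z-c[2])/d[2]
def proj(f,p):
    return cv2.projectPoints(np.array([p],float),np.array(f["rvec"],float),np.array(f["tvec"],float),K(f),np.array([f["k1"],0,0,0,0.]))[0][0,0]
E
python3 - <<'E'
from h import *
for n in("top","side"):
    f=arm.grab_frame(n); cv2.imwrite(f"pics/{n}0.png",f["color"]); np.save(f"{n}.npy",f,allow_pickle=True)
    print(n,f["vfov"],f["k1"],-cv2.Rodrigues(np.array(f["rvec"]))[0].T@np.array(f["tvec"]))
s=arm.get_state();print(s["t"],s["eef_pos"],s["ee_rot"],s["force"],s["width"])
E
```

```text
top 54.230055475058585 -0.06477578326574078 [0.50454691 0.00584193 0.88393818]
side 56.278574827134165 -0.029532412660195 [0.20857991 0.51830321 0.60051165]
0.1 [ 0.16021036 -0.65527155  0.22574707] [ 3.14015355e+00 -1.15183699e-04 -2.90187478e+00] [-0.08512342  0.16503453 -0.53018168] 0.08701239041761531
```

View pics/top0.png

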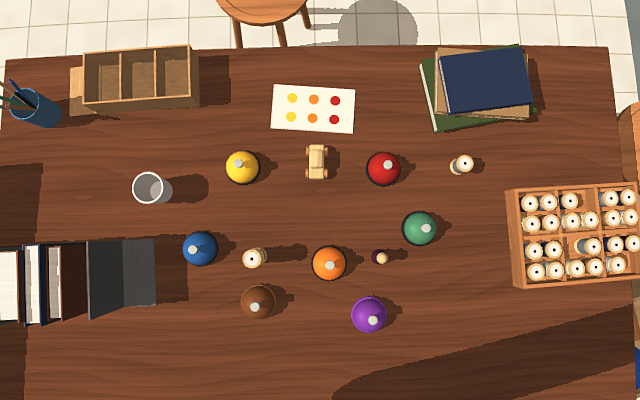

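View pics/side0.png

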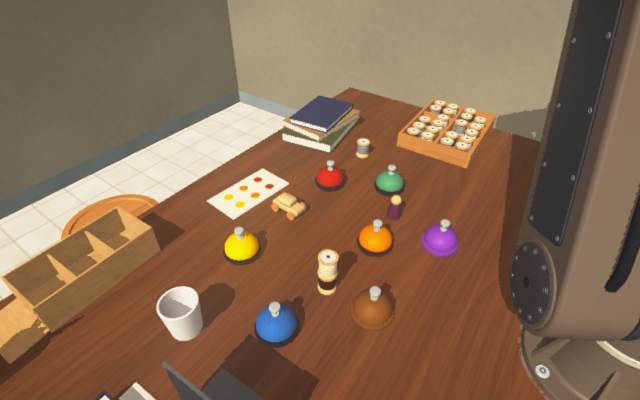

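Both views show yellow with its knob at about (239,163), orange at (329,265) and red at (388,165) in the top picture. Possible mix-ups are the brown bell (255,307) and purple bell (373,321) for orange, plus green (425,228) and blue (193,250). By colour, orange is the one at (329,265). I'll measure the knobs in both views and check the choice in a crop.

Run:
```python
from h import *
T=np.load("top.npy",allow_pickle=True).item();S=np.load("side.npy",allow_pickle=True).item()
g={"yellow":(239,163),"orange":(329,265),"red":(388,165),"green":(425,228),"blue":(193,250),"brown":(255,307),"purple":(373,321)}
gs={"yellow":(239,231),"orange":(377,224),"red":(331,164),"green":(391,169),"blue":(275,308),"brown":(375,291),"purple":(445,224)}
def blob(f,c,r):
    u,v=c; p=f["color"][v-r:v+r+1,u-r:u+r+1].astype(int)
    m=((p.max(2)-p.min(2)<45)&(p.min(2)>120)).astype(np.uint8)
    n,l,s,ce=cv2.connectedComponentsWithStats(m); 
    if n<2:return None,0
    k=1+np.argmax(s[1:,4]); return ce[k]+[u-r,v-r],s[k,4]
for n in g:
    c,a=blob(T,g[n],9); P=back(T,c,.068)
    w=proj(S,P); print(n,"px",c.round(1),a,"P",P.round(4),"side proj",w.round(1),"seen",gs[n], "R",np.hypot(*P[:2]).round(3))
for n,c in {"doll":(381,257),"car":(317,160),"spool2":(254,258),"cup":(148,187),"grey":(463,164)}.items():
    z={"doll":.055,"car":.04,"spool2":.09,"cup":.075,"grey":.045}[n]; print(n,back(T,c,z).round(3))
top=cv2.resize(T["color"][130:340,180:450],None,fx=1.48,fy=1.48,interpolation=cv2.INTER_CUBIC)
sd=cv2.resize(S["color"][150:270,215:470],(400,188),interpolation=cv2.INTER_CUBIC)
o=np.zeros((top.shape[0]+188,400,3),np.uint8);o[:top.shape[0],:top.shape[1]]=top[:,:400];o[top.shape[0]:]=sd
for n in("yellow","orange","red"):
    w=proj(S,back(T,blob(T,g[n],9)[0],.068)); cv2.circle(o,(int((w[0]-215)*1.57),int(top.shape[0]+(w[1]-150)*1.57)),2,(255,0,255),-1)
cv2.imwrite("pics/c.png",cv2.resize(o,None,fx=1.2,fy=1.2))
```

```text
yellow px [237.9 162.8] 53 P [0.6559 0.1587 0.068 ] side proj [240.3 230.2] seen (239, 231) R 0.675
orange px [329.6 264.7] 60 P [ 0.4373 -0.0284  0.068 ] side proj [378.7 222.5] seen (377, 224) R 0.438
red px [387.3 164.2] 65 P [ 0.6449 -0.1576  0.068 ] side proj [331.1 162.6] seen (331, 164) R 0.664
green px [425.3 227.7] 76 P [ 0.5079 -0.2324  0.068 ] side proj [392.5 167.1] seen (391, 169) R 0.559
blue px [192.  249.2] 64 P [0.4768 0.2566 0.068 ] side proj [276.1 306.9] seen (275, 308) R 0.541
brown px [254.6 306.5] 71 P [0.3561 0.1285 0.068 ] side proj [376.8 290.5] seen (375, 291) R 0.379
purple px [372.4 319.9] 75 P [ 0.3212 -0.1136  0.068 ] side proj [446.4 222.1] seen (445, 224) R 0.341
doll [ 0.449 -0.138  0.055]
car [ 0.663 -0.009  0.04 ]
spool2 [0.457 0.124 0.09 ]
cup [0.609 0.347 0.075]
grey [ 0.646 -0.331  0.045]
```

View pics/c.png

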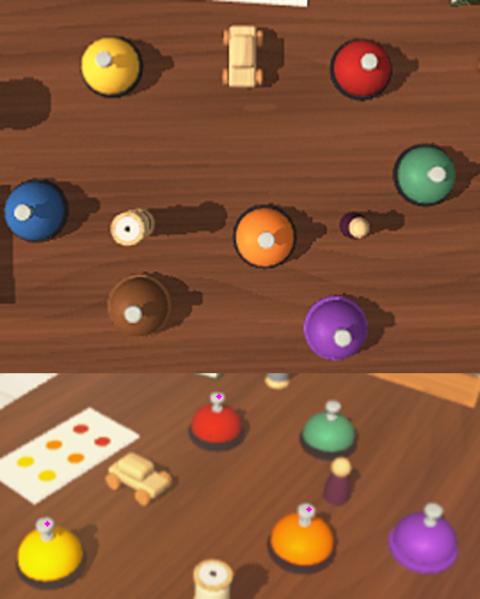

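Side-view projections land on the knobs, so the positions and choices hold. I'll close the fingers and travel high to a point above yellow.

>>> step_arm(
  rows=[
    [0.01,0.015,0,0,0],
    [0.03,0.05,0,0,0],
    [0.055,0.09,0,0,0],
    [0.08,0.13,0,0,0],
    [0.105,0.17,0,0,0],
    [0.13,0.21,0,0,0],
    [0.155,0.25,0,0,0],
    [0.18,0.29,0,0,0],
    [0.205,0.335,0,0,0],
    [0.23,0.375,0,0,0],
    [0.255,0.415,0,0,0],
    [0.28,0.46,0,0,0],
    [0.305,0.5,0,0,0],
    [0.33,0.54,0,0,0],
    [0.355,0.585,0,0,0],
    [0.38,0.625,0,0,0],
    [0.405,0.665,0,0,0],
    [0.43,0.705,0,0,0],
    [0.455,0.745,0,0,0],
    [0.475,0.78,0,0,0],
  ],
  newtons=5,
)

```text
t: 2.1
eef_pos: [0.6356, 0.127, 0.2262]
ee_rot: [3.141, -0.0, -2.901]
force: [0.5, -0.5, -0.5]
width: 0.0004
gripper_force: 0.0
```

```bash
python3 -c "
from h import *
s=arm.get_state();print(s['t'],s['eef_pos'],s['ee_rot'],s['force'],s['width'],s['q'])"
```

```text
2.1 [0.63555632 0.12696261 0.22619772] [ 3.14149214e+00 -3.27185785e-04 -2.90098984e+00] [ 0.54637906 -0.52459665 -0.46442345] 0.0004389737327455723 [ 4.97495512e-01  3.15283872e-01 -5.20059434e-02 -1.93210167e-04
 -1.20379743e+00 -1.82761969e+00]
```

>>> step_arm(
  rows=[
    [0.02,0.032,-0.03,0,0],
    [0.02,0.032,-0.06,0,0],
    [0.02,0.032,-0.09,0,0],
    [0.02,0.032,-0.115,0,0],
    [0.02,0.032,-0.13,0,0],
    [0.02,0.032,-0.13,0,0],
    [0.02,0.032,-0.13,0,0],
  ],
)

```text
t: 2.8
eef_pos: [0.6556, 0.1566, 0.0975]
ee_rot: [-3.141, 0.001, -2.901]
force: [-0.3, -0.3, 0.1]
width: 0.0005
gripper_force: 0.0
```

Run:
```python
from h import *
a=[]
for i in range(2):
    f=arm.grab_frame("side" if i else "top"); s=arm.get_state(); print(s['eef_pos'].round(4) if hasattr(s['eef_pos'],'round') else s['eef_pos'],np.round(s['force'],2))
    p=proj(f,s['eef_pos']); k=proj(f,[.656,.1587,.068]); print(p,k)
    im=f["color"].copy(); cv2.circle(im,tuple(int(x) for x in p.round()),1,(255,0,255),-1)
    u,v=int(p[0]),int(p[1]); a.append(cv2.resize(im[v-50:v+50,u-50:u+50],(400,400),interpolation=cv2.INTER_CUBIC))
cv2.imwrite("pics/y1.png",np.hstack(a))
```

```text
[0.656  0.1567 0.0981] [0.28 0.56 0.89]
[236.11903827 160.07399038] [237.91119321 162.75505685]
[0.6562 0.1567 0.0984] [-0.55  0.38  0.02]
[238.96835861 218.62849603] [240.24789065 230.20856179]
```

View pics/y1.png

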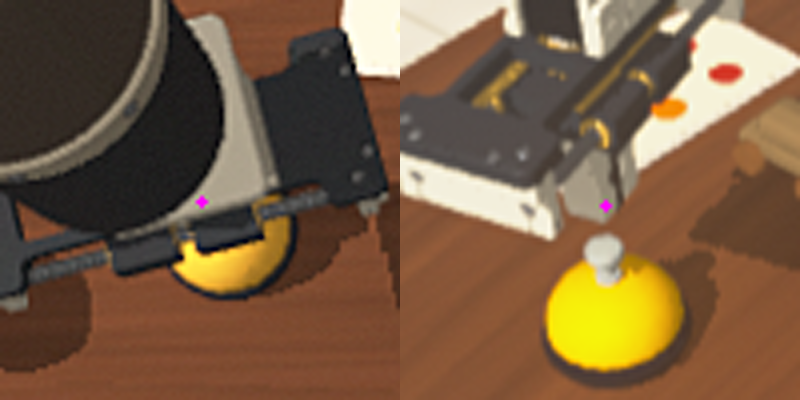

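The fingertip (magenta dot) sits directly above the yellow knob in the side view. I'll go down in stages, watching the force.

>>> step_arm(
  rows=[
    [0,0.002,-0.01,0,0],
    [0,0.002,-0.018,0,0],
    [0,0.002,-0.023,0,0],
    [0,0.002,-0.026,0,0],
    [0,0.002,-0.028,0,0],
    [0,0.002,-0.029,0,0],
    [0,0.002,-0.03,0,0],
    [0,0.002,-0.03,0,0],
    [0,0.002,-0.03,0,0],
  ],
)

```text
t: 3.8
eef_pos: [0.6552, 0.1582, 0.0668]
ee_rot: [-3.142, -0.0, -2.902]
force: [-1.8, -0.6, 2.6]
width: 0.0005
gripper_force: 1.3
```

>>> step_arm(
  rows=[
    [0,0,-0.001,0,0],
    [0,0,-0.002,0,0],
    [0,0,-0.003,0,0],
    [0,0,-0.0035,0,0],
    [0,0,-0.0035,0,0],
  ],
)

```text
t: 4.3
eef_pos: [0.6552, 0.1582, 0.0631]
ee_rot: [-3.141, -0.0, -2.902]
force: [-4.0, -0.9, 5.6]
width: 0.0006
gripper_force: 2.8
```

5.6 N and about 4.9 mm down, so it has rung. Next I lift and check.

>>> step_arm(
  rows=[
    [0,0,0.001,0,0],
    [0,0,0.003,0,0],
    [0,0,0.006,0,0],
    [0,0,0.012,0,0],
    [0,0,0.025,0,0],
    [0,0,0.045,0,0],
    [0,0,0.07,0,0],
    [0,0,0.09,0,0],
    [0,0,0.09,0,0],
  ],
)

```text
t: 5.2
eef_pos: [0.6575, 0.1592, 0.1578]
ee_rot: [3.141, 0.007, -2.901]
force: [0.2, -0.0, 0.6]
width: 0.0008
gripper_force: 0.0
```

Run:
```python
from h import *
S=np.load("side.npy",allow_pickle=True).item(); f=arm.grab_frame("side"); s=arm.get_state(); print(s['t'],np.round(s['eef_pos'],4),np.round(s['force'],2))
c=lambda im:cv2.resize(im[205:275,205:275],(400,400),interpolation=cv2.INTER_CUBIC)
cv2.imwrite("pics/y2.png",np.hstack([c(S["color"]),c(f["color"])]))
```

```text
5.25 [0.6566 0.159  0.1559] [ 1.08 -0.17 -0.89]
```

View pics/y2.png

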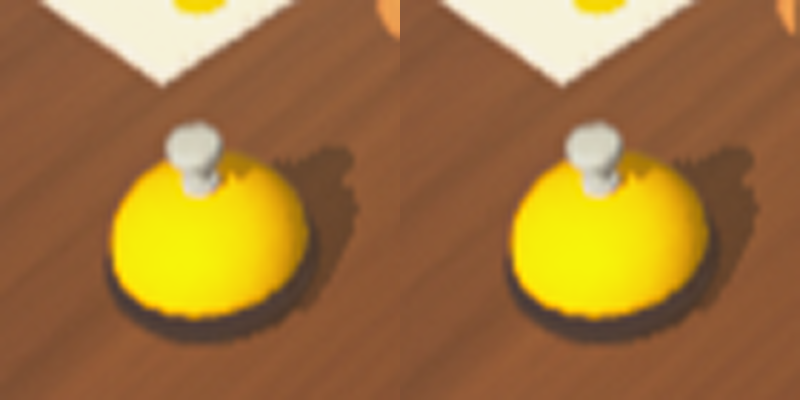

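Left and right match: the yellow bell hasn't moved and its knob is up. On to orange.

>>> step_arm(
  rows=[
    [-0.015,-0.013,0,0,0],
    [-0.045,-0.039,0,0,0],
    [-0.075,-0.064,0,0,0],
    [-0.105,-0.09,0,0,0],
    [-0.135,-0.116,0,0,0],
    [-0.165,-0.142,0,0,0],
    [-0.195,-0.167,0,0,0],
    [-0.21,-0.18,0,0,0],
    [-0.218,-0.187,0,0,0],
    [-0.218,-0.187,-0.02,0,0],
    [-0.218,-0.187,-0.04,0,0],
    [-0.218,-0.187,-0.055,0,0],
    [-0.218,-0.187,-0.06,0,0],
    [-0.218,-0.187,-0.06,0,0],
    [-0.218,-0.187,-0.06,0,0],
  ],
)

```text
t: 6.75
eef_pos: [0.438, -0.0284, 0.0935]
ee_rot: [-3.141, 0.0, -2.901]
force: [-0.3, 0.3, 0.3]
width: 0.0006
gripper_force: 0.0
```

Run:
```python
from h import *
f=arm.grab_frame("side"); s=arm.get_state(); print(s['t'],np.round(s['eef_pos'],4),np.round(s['force'],2))
im=f["color"].copy(); p=proj(f,s['eef_pos']); cv2.circle(im,tuple(int(x) for x in p.round()),1,(255,0,255),-1)
cv2.imwrite("pics/o1.png",cv2.resize(im[160:270,310:450],None,fx=4,fy=4,interpolation=cv2.INTER_CUBIC))
```

```text
6.8 [ 0.4381 -0.0284  0.0937] [-0.46 -0.11 -0.38]
```

View pics/o1.png

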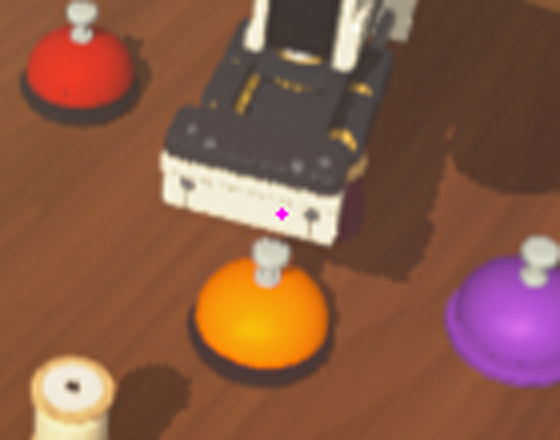

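The gripper is centred above orange. Going down in stages.

>>> step_arm(
  rows=[
    [0,0,-0.01,0,0],
    [0,0,-0.018,0,0],
    [0,0,-0.022,0,0],
    [0,0,-0.024,0,0],
    [0,0,-0.0255,0,0],
    [0,0,-0.0265,0,0],
    [0,0,-0.0265,0,0],
    [0,0,-0.0265,0,0],
  ],
)

```text
t: 7.6
eef_pos: [0.4371, -0.0288, 0.0667]
ee_rot: [-3.142, -0.0, -2.902]
force: [-2.5, -1.2, 3.0]
width: 0.0004
gripper_force: 1.4
```

>>> step_arm(
  rows=[
    [0,0,-0.001,0,0],
    [0,0,-0.002,0,0],
    [0,0,-0.003,0,0],
    [0,0,-0.0035,0,0],
    [0,0,-0.0035,0,0],
  ],
)

```text
t: 8.1
eef_pos: [0.4371, -0.0288, 0.063]
ee_rot: [-3.141, -0.0, -2.902]
force: [-3.6, -1.4, 5.7]
width: 0.0007
gripper_force: 2.9
```

5.7 N and about 5 mm down: orange rang. Now lift and move over to red.

>>> step_arm(
  rows=[
    [0,0,0.001,0,0],
    [0,0,0.003,0,0],
    [0,0,0.006,0,0],
    [0,0,0.012,0,0],
    [0,0,0.025,0,0],
    [0,0,0.045,0,0],
    [0,0,0.07,0,0],
    [0,0,0.09,0,0],
    [0.015,-0.01,0.09,0,0],
    [0.045,-0.03,0.09,0,0],
    [0.08,-0.05,0.09,0,0],
    [0.115,-0.07,0.09,0,0],
    [0.15,-0.09,0.09,0,0],
    [0.18,-0.11,0.09,0,0],
    [0.2,-0.124,0.09,0,0],
    [0.208,-0.129,0.08,0,0],
    [0.208,-0.129,0.055,0,0],
    [0.208,-0.129,0.035,0,0],
    [0.208,-0.129,0.03,0,0],
    [0.208,-0.129,0.03,0,0],
  ],
)

```text
t: 10.1
eef_pos: [0.6446, -0.1573, 0.0924]
ee_rot: [3.141, -0.002, -2.901]
force: [0.0, -0.2, 0.2]
width: 0.0005
gripper_force: 0.0
```

Run:
```python
from h import *
f=arm.grab_frame("side"); s=arm.get_state(); print(s['t'],np.round(s['eef_pos'],4),np.round(s['force'],2))
im=f["color"].copy(); p=proj(f,s['eef_pos']); cv2.circle(im,tuple(int(x) for x in p.round()),1,(255,0,255),-1)
cv2.imwrite("pics/r1.png",cv2.resize(im[120:270,270:430],None,fx=3.9,fy=3.9,interpolation=cv2.INTER_CUBIC))
```

```text
10.15 [ 0.6454 -0.1574  0.0935] [-0.22  0.75  0.74]
```

View pics/r1.png

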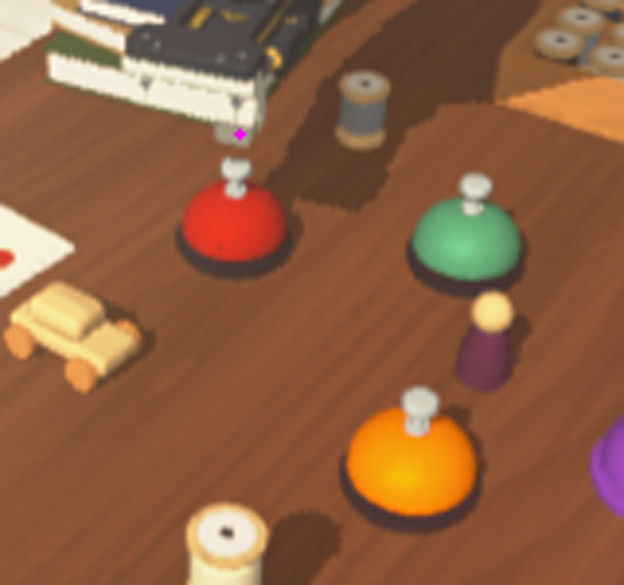

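The fingertip is above the red knob, and orange is up and in its place.

>>> step_arm(
  rows=[
    [0,0,-0.01,0,0],
    [0,0,-0.018,0,0],
    [0,0,-0.022,0,0],
    [0,0,-0.024,0,0],
    [0,0,-0.0255,0,0],
    [0,0,-0.0265,0,0],
    [0,0,-0.0265,0,0],
    [0,0,-0.0265,0,0],
  ],
)

```text
t: 10.95
eef_pos: [0.6452, -0.1577, 0.0668]
ee_rot: [-3.142, -0.0, -2.902]
force: [-3.5, 0.7, 2.7]
width: 0.0005
gripper_force: 1.3
```

>>> step_arm(
  rows=[
    [0,0,-0.001,0,0],
    [0,0,-0.002,0,0],
    [0,0,-0.003,0,0],
    [0,0,-0.0035,0,0],
    [0,0,-0.0035,0,0],
  ],
)

```text
t: 11.45
eef_pos: [0.6452, -0.1577, 0.0632]
ee_rot: [-3.142, -0.0, -2.902]
force: [-4.1, -0.0, 6.0]
width: 0.0006
gripper_force: 2.8
```

Red rang too: 6.0 N, about 5 mm down. Lift clear.

>>> step_arm(
  rows=[
    [0,0,0.001,0,0],
    [0,0,0.003,0,0],
    [0,0,0.006,0,0],
    [0,0,0.012,0,0],
    [0,0,0.025,0,0],
    [0,0,0.045,0,0],
    [0,0,0.07,0,0],
    [0,0,0.1,0,0],
    [0,0,0.13,0,0],
    [0,0,0.15,0,0],
    [0,0,0.15,0,0],
    [0,0,0.15,0,0],
  ],
)

```text
t: 12.65
eef_pos: [0.6456, -0.1576, 0.2142]
ee_rot: [-3.141, 0.002, -2.902]
force: [-0.0, -0.7, -1.3]
width: 0.0003
gripper_force: 0.0
```

Run:
```python
from h import *
f=arm.grab_frame("side"); s=arm.get_state(); print(s['t'],np.round(s['eef_pos'],4),np.round(s['force'],2))
cv2.imwrite("pics/end.png",f["color"])
```

```text
12.7 [ 0.6451 -0.1575  0.2131] [-0.14 -0.11 -1.02]
```

View pics/end.png

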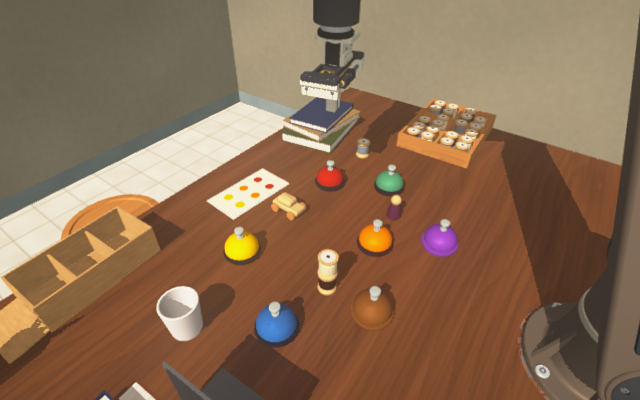

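The picture shows every bell where it started, with knobs up (yellow (239,231), orange (377,224), red (331,164)), and the gripper well clear.

```bash
python3 -c "
from station import arm
print(arm.job_done())"
```

```text
the job is handed in; nothing more can be done
None
```

I tapped the yellow, orange and red bells once each, in that order, about 5 mm down at 5.6 to 6.0 N, and handed the job in at about 12.7 s; the last picture shows all knobs up and nothing visibly moved, but the hand-in returned no verdict.

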